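# Fill the shaker's empty pockets and clamp the carrier

## Robot

A 6-joint arm with a two-finger parallel gripper is mounted at the origin on the work surface. World frame = base frame: x ahead of the robot, y to its left, z up, the work surface at z = 0. Lengths are in m, angles in degrees, forces in N, time in s.
With the tool pointing down it reaches from about 0.25 to 0.725 m from the base axis. Payload 9.7 kg.
Tool frame: the origin (TCP) lies at the very end of the fingers, on their centre line; the grasp point (between the pads) lies 19 mm behind it (bot.grip_depth is the distance from the TCP to the grasp point, in m); z points along the fingers, y is the direction in which the jaws open and shut (so a half turn about z gives the same grasp; the last joint's range is limited). The gripper opens to 85 mm and grips with 20 to 120 N. Pads are 22 mm wide; open, the fingers measure 114 mm over their backs; the gripper's body (76 mm by 85 mm) begins 54 mm behind the grasp point. The pads swing forward as they close: fully open they stand 13 mm farther back than shut.
Start: joints at [73.969, 4.979, 10.078, 95.1, 0, 90], TCP at [0.152, 0.529, 0.231] pointing down, gripper open.
Joint ranges: [-179.16, 179.16], [-48.56, 103.87], [-65.8, 70.77], [-126.05, 130.52], [-82.76, 87.17], [-180, 180]. Speed limits (degrees/s): [127.2, 127.2, 147.25, 180, 180, 180].

## Interface

Orientations are given as [roll, pitch, yaw] about the fixed x, y, z axes, in that order (R = Rz(yaw) Ry(pitch) Rx(roll)).
In Python, from workcell import telemetry, optics, order, bot gives the robot as it stands. The module is installed in compiled form; this text tells all that it offers.
- The arm moves only by the shell command python3 -m inch 'ROWS' [FORCE]. ROWS is JSON, a list of rows, each a list of 7 numbers: the shift along the tool's x, y, z in m, then the turn, a rotation vector about the tool's x, y, z in rad, then the closure, from 0 (fully open) to 1 (shut). In form: [[tx, ty, tz, rx, ry, rz, grip], ...]. A call has 1 to 12 rows; each row is the pose to reach, as a shift and turn from the pose commanded when the call began, along the tool's axes at that moment; what a row does not reach only later rows make up. A row lasts 1/12 s, in which the tool goes at most 41.7 mm and 7.16 degrees, less where a joint would pass 70% of its speed; a pose out of reach is approached as far as the arm can. A call with a gripper value outside its range is refused whole. The fingers move at their own pace and stop on an object; FORCE is the grip in N (left out, the last holds). Time passes only in rows, so rows that repeat a pose let the fingers close. It gives the time, the measured TCP pose, the force and the opening at its end, in the units of the state.
- telemetry.get_obs(): the state, without advancing time (a new reading comes with each control period).
- optics.camera(name): name is "scene" or "side" or "wrist"; returns (picture, depth): 480x640x3 uint8, red, green, blue; 480x640 float32, m along the optical axis (not along the pixel's ray), 0 where there is no reading.
- optics.camera_info(name): a dict with "camera_matrix" (3x3 intrinsics, pixels), "xyz" and "attitude" of the camera in the world; the wrist camera has in their place "mount" (4x4, takes a point from camera to tool coordinates, whose origin is the TCP and whose axes are the flange's). Camera axes: x right, y down, z forward; pixel columns grow to the right and rows downward; lengths in m; the calibration is good to about 2 mm. A picture is of the moment at which its call begins: read the wrist's pose just before it. camera_info takes no time and is no camera call.
- order.job_done(): hands the job in, once; it reports no verdict.
The state is a dict: "time": time; "q": joint angles; "qd": joint speeds; "joint_efforts": joint torques, N m; "ee_pos": TCP position; "tcp_rot": TCP orientation; "wrist_force": force on the tool from outside, world axes, zero at the start; "torque": the same for the moment, N m; "opening": finger opening in m.
Only numpy, scipy, OpenCV 4.12 (cv2) and the standard library are available. Lean on these libraries where they do the work, as an engineer would, in place of code of your own. Each camera call takes 0.05 s, during which the arm holds its last target. There are 200 camera calls.

## Task

Put a spare sample bottle from the bench into every empty pocket of the shaker's carrier, upright and right down on the pocket's floor; leave the bottles already in place, the pocket with the red stopper and the other things on the bench alone, and do not tip the bottles. Then, once every open pocket is filled, take the spring clamp off its stand and clip it squarely, jaws down, over the middle of the shaker's dark upright tab, jaws well down over its edge, and let go.

Things in the scene. Friction and masses are not known exactly. Their poses are not given: they have to be found in the camera images.
- shaker: Fixed white laboratory shaker with display on its -x side: 160 mm (x) by 285 mm (y, from -110 to +175 mm), 55 mm high, plus a 6 mm aluminium carrier plate (top at 61 mm). On the plate stand eight grey pocket blocks, 34 mm high, in 2 rows of 4 (see pockets), and at the +y end the clamping tab. Origin on the bench under the middle of the pockets.
- pockets (a point): Middle of the eight pockets, level with their mouths, 95 mm above the bench; axes those of the shaker. Pocket centres at x = -33 and +33 mm, y = -75, -25, 25 and 75 mm from here. Each is a round hole 37 mm wide, 28 mm deep. Which ones hold a bottle (four), the red stopper (one) or nothing (three) differs each time.
- tab_top (a point): Middle of the top edge of the shaker's dark steel clamping tab: an upright plate 8 mm thick (y), 50 mm wide (x), standing 36 mm above the carrier plate, beyond the +y end of the pockets with a yellow patch round its foot. Axes those of the shaker. The nearest bottle's axis is 74 mm away.
- bottle_1: One of seven identical sample bottles, about 60 g: amber glass body 30 mm in diameter and 52 mm high with a paper label; blue cap 26 mm in diameter from 57 to 75 mm (the top). Origin at the centre of its underside, z up. Four start in pockets; three spares stand upright on the bench.
- bottle_2: One of seven identical sample bottles, about 60 g: amber glass body 30 mm in diameter and 52 mm high with a paper label; blue cap 26 mm in diameter from 57 to 75 mm (the top). Origin at the centre of its underside, z up. Four start in pockets; three spares stand upright on the bench.
- bottle_3: One of seven identical sample bottles, about 60 g: amber glass body 30 mm in diameter and 52 mm high with a paper label; blue cap 26 mm in diameter from 57 to 75 mm (the top). Origin at the centre of its underside, z up. Four start in pockets; three spares stand upright on the bench.
- bottle_4: One of seven identical sample bottles, about 60 g: amber glass body 30 mm in diameter and 52 mm high with a paper label; blue cap 26 mm in diameter from 57 to 75 mm (the top). Origin at the centre of its underside, z up. Four start in pockets; three spares stand upright on the bench.
- bottle_5: One of seven identical sample bottles, about 60 g: amber glass body 30 mm in diameter and 52 mm high with a paper label; blue cap 26 mm in diameter from 57 to 75 mm (the top). Origin at the centre of its underside, z up. Four start in pockets; three spares stand upright on the bench.
- bottle_6: One of seven identical sample bottles, about 60 g: amber glass body 30 mm in diameter and 52 mm high with a paper label; blue cap 26 mm in diameter from 57 to 75 mm (the top). Origin at the centre of its underside, z up. Four start in pockets; three spares stand upright on the bench.
- bottle_7: One of seven identical sample bottles, about 60 g: amber glass body 30 mm in diameter and 52 mm high with a paper label; blue cap 26 mm in diameter from 57 to 75 mm (the top). Origin at the centre of its underside, z up. Four start in pockets; three spares stand upright on the bench.
- stopper: Red stopper that closes one pocket for good: flange 41 mm in diameter lying on the block, 6 mm high, with a 14 mm knob to 14 mm. Origin at the centre of the flange's underside. Fixed.
- stand: Fixed parking stand: blue base 60 by 60 by 8 mm carrying an upright aluminium plate 50 mm wide (x), 8 mm thick (y), its top 50 mm above the bench. Origin on the bench under its middle. The clamp starts on this plate.
- clamp: Spring clamp like a big clothes-peg, about 100 g, 75 mm high, jaws down. Origin midway between the jaw tips, at the bottom; z up, y across the jaws. Jaws 24 mm wide (x), 36 mm long, 6 mm thick, 8 mm apart when on a plate; hinge along x at 36 mm. Starts shut on the stand's plate, origin 22 mm above the bench, within 4 mm of the plate's middle, axes as the stand's. This body is its -y half.
- clamp_grip (a point): Point between the clamp's two yellow finger paddles, 62 mm above its origin. Paddles 26 mm wide (x), from 46 to 75 mm above the origin; shut, their outer faces are 54 mm apart at the bottom, 64 mm at the top. Squeeze them along y to open the jaws: 9 N to start, 12 N at the stop, where the tops are 47 mm apart and the jaw tips 22 mm. Let go, it springs shut and holds by itself.
- clamp_jaw (a joint): Opening of the clamp's hinge in rad: 0 with the jaws parallel on an 8 mm plate, 0.40 fully open, down to -0.12 when closed on nothing.
- beaker: Bystander: clear plastic beaker, 68 mm across the rim, 85 mm high. Origin under its middle.
- wash_bottle: Bystander: tall white solvent bottle, 56 mm in diameter, 190 mm high, grey cap. Origin under its middle.
- jar: Bystander: small glass jar, 48 mm in diameter, 75 mm high, black lid. Origin under its middle.
- wrench: Bystander: steel wrench lying on the bench, about 180 mm long along its x.
- dish: Bystander: steel weighing dish, 80 mm across, 30 mm high.
- half_ring: Bystander: heavy dark steel half of a split clamping ring, about 145 mm long, 32 mm high; origin at the ring's centre, the arc towards its +y.

How it is judged (in metres and radians):
On the way, in this order (a step that is already met when the one before it is completed fails the run):
1. every pocket but the stoppered one holds a bottle, upright on its floor ((x of bottle_1 in the frame of shaker between -0.039 and -0.027 m or x of bottle_1 in the frame of shaker between 0.027 and 0.039 m) and (y of bottle_1 in the frame of shaker between -0.081 and -0.069 m or y of bottle_1 in the frame of shaker between -0.031 and -0.019 m or y of bottle_1 in the frame of shaker between 0.019 and 0.031 m or y of bottle_1 in the frame of shaker between 0.069 and 0.081 m) and z of bottle_1 in the frame of shaker between 0.063 and 0.071 m and angle between each of bottle_1, bottle_2, bottle_3, bottle_4, bottle_5, bottle_6, bottle_7's own z axis and vertical below 0.1 rad and (x of bottle_2 in the frame of shaker between -0.039 and -0.027 m or x of bottle_2 in the frame of shaker between 0.027 and 0.039 m) and (y of bottle_2 in the frame of shaker between -0.081 and -0.069 m or y of bottle_2 in the frame of shaker between -0.031 and -0.019 m or y of bottle_2 in the frame of shaker between 0.019 and 0.031 m or y of bottle_2 in the frame of shaker between 0.069 and 0.081 m) and z of bottle_2 in the frame of shaker between 0.063 and 0.071 m and (x of bottle_3 in the frame of shaker between -0.039 and -0.027 m or x of bottle_3 in the frame of shaker between 0.027 and 0.039 m) and (y of bottle_3 in the frame of shaker between -0.081 and -0.069 m or y of bottle_3 in the frame of shaker between -0.031 and -0.019 m or y of bottle_3 in the frame of shaker between 0.019 and 0.031 m or y of bottle_3 in the frame of shaker between 0.069 and 0.081 m) and z of bottle_3 in the frame of shaker between 0.063 and 0.071 m and (x of bottle_4 in the frame of shaker between -0.039 and -0.027 m or x of bottle_4 in the frame of shaker between 0.027 and 0.039 m) and (y of bottle_4 in the frame of shaker between -0.081 and -0.069 m or y of bottle_4 in the frame of shaker between -0.031 and -0.019 m or y of bottle_4 in the frame of shaker between 0.019 and 0.031 m or y of bottle_4 in the frame of shaker between 0.069 and 0.081 m) and z of bottle_4 in the frame of shaker between 0.063 and 0.071 m and (x of bottle_5 in the frame of shaker between -0.039 and -0.027 m or x of bottle_5 in the frame of shaker between 0.027 and 0.039 m) and (y of bottle_5 in the frame of shaker between -0.081 and -0.069 m or y of bottle_5 in the frame of shaker between -0.031 and -0.019 m or y of bottle_5 in the frame of shaker between 0.019 and 0.031 m or y of bottle_5 in the frame of shaker between 0.069 and 0.081 m) and z of bottle_5 in the frame of shaker between 0.063 and 0.071 m and (x of bottle_6 in the frame of shaker between -0.039 and -0.027 m or x of bottle_6 in the frame of shaker between 0.027 and 0.039 m) and (y of bottle_6 in the frame of shaker between -0.081 and -0.069 m or y of bottle_6 in the frame of shaker between -0.031 and -0.019 m or y of bottle_6 in the frame of shaker between 0.019 and 0.031 m or y of bottle_6 in the frame of shaker between 0.069 and 0.081 m) and z of bottle_6 in the frame of shaker between 0.063 and 0.071 m and (x of bottle_7 in the frame of shaker between -0.039 and -0.027 m or x of bottle_7 in the frame of shaker between 0.027 and 0.039 m) and (y of bottle_7 in the frame of shaker between -0.081 and -0.069 m or y of bottle_7 in the frame of shaker between -0.031 and -0.019 m or y of bottle_7 in the frame of shaker between 0.019 and 0.031 m or y of bottle_7 in the frame of shaker between 0.069 and 0.081 m) and z of bottle_7 in the frame of shaker between 0.063 and 0.071 m), for 0.2 s.
2. the clamp is shut on the shaker's tab (x of clamp in the frame of tab_top between -0.013 and 0.013 m and y of clamp in the frame of tab_top between -0.006 and 0.006 m and z of clamp in the frame of tab_top between -0.037 and -0.012 m and angle between clamp's own z axis and vertical below 0.2 rad and value of joint clamp_jaw between -0.07 and 0.1 rad and contact force between clamp and shaker above 2 N), for 0.2 s.
At the end, for the whole second after the job is handed in: All seven unstoppered pockets hold a bottle: within 6 mm of its centre, 4 mm of the floor, 6 degrees of upright. Clamp shut on the tab, bearing on it: within 13 mm of its middle along, 6 mm across, jaw tips 12 to 37 mm below its top, tilted under 11 degrees. All at rest (all of step 1 and all of step 2 and linear speed of each of bottle_1, bottle_2, bottle_3, bottle_4, bottle_5, bottle_6, bottle_7, clamp below 0.03 m/s); the robot touches nothing.
It fails at once if a bottle that was already in its pocket is taken out or lifted (more than 15 mm) (distance of any of bottle_1, bottle_3, bottle_4, bottle_7 from where it was at the start of the episode above 0.015 m).
It fails at once if a spare bottle is tipped (more than 35 degrees) (angle between any of bottle_2, bottle_5, bottle_6's own z axis and vertical above 0.61 rad).
It fails at once if a bystander is pushed more than 25 mm or knocked over (distance of any of beaker, wash_bottle, jar, wrench, dish, half_ring from where it was at the start of the episode above 0.025 m).
It also fails if it takes over 72 s, if anything falls off the work surface, if the arm or the gripper's body presses on something with over 40 N, if the wrist force passes 120 N, or if a joint passes its speed limit or range.

## Working session

There is one attempt and no reset: what is moved stays moved. The work goes in short steps, Python scripts to look and compute and a shell command to move; the robot and the scene stay as the last step left them, time stands still between calls to the robot, and variables do not carry over. Pictures are saved under pics/ and viewed, about 8 in all and at most 12, crops included, and the job is handed in when it is done.

```bash
mkdir -p pics
cat > h.py <<'E'
import numpy as np, cv2
from scipy.spatial.transform import Rotation as R
from workcell import telemetry, optics, order, bot
def pose():
    o=telemetry.get_obs(); return o,np.array(o['ee_pos']),R.from_euler('xyz',o['tcp_rot'],degrees=True).as_matrix()
def cam(name):
    i=optics.camera_info(name); K=np.array(i['camera_matrix'])
    if name=='wrist':
        _,p,r=pose(); M=np.array(i['mount']); T=np.eye(4);T[:3,:3]=r;T[:3,3]=p; T=T@M
    else:
        T=np.eye(4);T[:3,:3]=R.from_euler('xyz',i['attitude'],degrees=True).as_matrix();T[:3,3]=i['xyz']
    rgb,d=optics.camera(name); return rgb,d,K,T
def cloud(d,K,T):
    v,u=np.mgrid[:480,:640]; P=np.stack([(u-K[0,2])/K[0,0]*d,(v-K[1,2])/K[1,1]*d,d],-1)
    return P@T[:3,:3].T+T[:3,3]
def save(n,rgb): cv2.imwrite(f'pics/{n}.png',cv2.cvtColor(rgb,cv2.COLOR_RGB2BGR))
E
python3 - <<'E'
from h import *
print(telemetry.get_obs()); 
for n in ['scene','side','wrist']:
    print(n,optics.camera_info(n)); rgb,d,K,T=cam(n); save(n+'0',rgb); np.savez(n+'0',rgb=rgb,d=d,K=K,T=T)
E
```

```text
{'time': 0.0, 'q': array([ 7.39690826e+01,  5.00953036e+00,  1.00350844e+01,  9.51012419e+01,
       -4.05522211e-04,  9.00012951e+01]), 'qd': array([-0.07601379,  0.14807888,  0.0367309 ,  0.06121259, -0.13147686,
        0.01249523]), 'joint_efforts': array([-7.84336316e-04, -5.20379233e+01,  4.64814019e+01,  1.56145217e-02,
       -4.10439554e-05,  1.09933033e-06]), 'ee_pos': array([0.15182144, 0.52838069, 0.23060379]), 'tcp_rot': array([-1.79924312e+02,  4.07232737e-04,  1.63967788e+02]), 'wrist_force': array([-1.24608547,  0.28795914, -0.64417773]), 'torque': array([-0.02108998, -0.05272366, -0.04820501]), 'opening': 0.08537097196113089}
scene {'camera_matrix': array([[469.03063868,   0.        , 317.07691197],
       [  0.        , 469.03063868, 234.43116426],
       [  0.        ,   0.        ,   1.        ]]), 'xyz': array([1.12677258, 0.3232106 , 0.7988573 ]), 'attitude': array([-135.48588104,    0.86880669,  122.60559751])}
side {'camera_matrix': array([[570.89019742,   0.        , 316.62887636],
       [  0.        , 570.89019742, 242.89520131],
       [  0.        ,   0.        ,   1.        ]]), 'xyz': array([ 0.0527284 , -0.96422744,  1.05327826]), 'attitude': array([-133.30879086,    0.8056822 ,  -29.74231049])}
wrist {'camera_matrix': array([[350.011247  ,   0.        , 318.77039624],
       [  0.        , 350.011247  , 239.7139933 ],
       [  0.        ,   0.        ,   1.        ]]), 'mount': array([[ 1.24193392e-05, -9.63529204e-01, -2.67603199e-01,
         6.73896200e-02],
       [ 9.99999037e-01, -3.59343947e-04,  1.34025944e-03,
        -8.42999871e-04],
       [-1.38754070e-03, -2.67602959e-01,  9.63528272e-01,
        -1.44312606e-01],
       [ 0.00000000e+00,  0.00000000e+00,  0.00000000e+00,
         1.00000000e+00]])}
```

View pics/scene0.png

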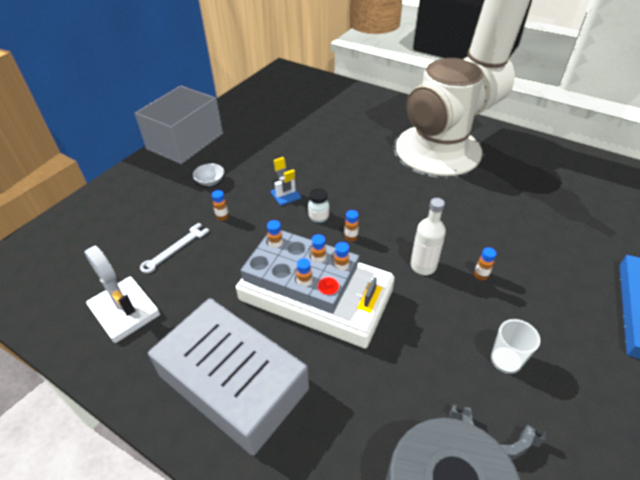

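View pics/side0.png

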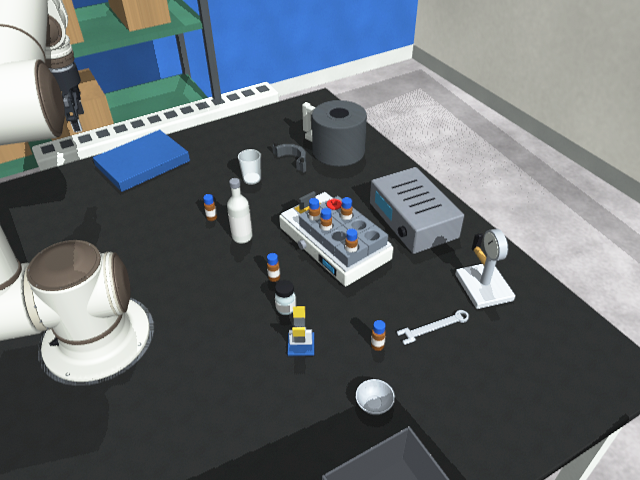

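The scene view shows four bottled pockets, the red stopper at (328,286) and three open pockets at (297,247), (260,263), (282,270). The spares are at (220,205), (351,225) and (485,263), and the clamp on its stand is at (285,180). The tab is at (370,290). The side view agrees. Now I'll measure these.

```bash
cat > m.py <<'E'
from h import *
def ray(u,v,K,T,z):
    r=T[:3,:3]@np.array([(u-K[0,2])/K[0,0],(v-K[1,2])/K[1,1],1]); return T[:3,3]+r*(z-T[2,3])/r[2]
def blobs(m,mn=15):
    n,l,s,c=cv2.connectedComponentsWithStats(m.astype(np.uint8)); return [(l==i,s[i],c[i]) for i in range(1,n) if s[i,4]>=mn]
E
python3 - <<'E'
from m import *
for n in ['scene','side']:
    z=np.load(n+'0.npz'); rgb,d,K,T=[z[k] for k in ('rgb','d','K','T')]
    P=cloud(d,K,T); h=cv2.cvtColor(rgb,cv2.COLOR_RGB2HSV).astype(int); H,S,V=h[...,0],h[...,1],h[...,2]
    W=(P[...,0]>.1)&(P[...,0]<.9)&(abs(P[...,1])<.6)&(P[...,2]>-.02)&(P[...,2]<.25)&(d>0)
    for col,m in dict(blue=(H>100)&(H<125)&(S>150)&(V>80),yellow=(H>20)&(H<32)&(S>150)&(V>120),red=((H<5)|(H>175))&(S>180)&(V>120),white=(S<40)&(V>190)&(P[...,2]>.03)).items():
        for b,s,c in blobs(m&W,20):
            Q=P[b]; zt=np.percentile(Q[:,2],97); t=Q[Q[:,2]>zt-.005]
            print(n,col,c.round(0),s[4],'med',np.median(Q,0).round(3),'ztop',zt.round(3),'topmean',t.mean(0).round(4),'ext',np.ptp(Q,axis=0).round(3))
E
```

```text
scene blue [286. 198.] 199 med [ 0.409 -0.242  0.008] ztop 0.012 topmean [ 0.4069 -0.2441  0.0088] ext [0.062 0.085 0.014]
scene blue [217. 195.] 125 med [ 0.545 -0.343  0.073] ztop 0.077 topmean [ 0.5443 -0.3426  0.0752] ext [0.092 0.102 0.08 ]
scene blue [352. 215.] 128 med [ 0.44  -0.036  0.074] ztop 0.079 topmean [ 0.438  -0.0364  0.0759] ext [0.101 0.066 0.082]
scene blue [273. 226.] 160 med [ 0.613 -0.121  0.141] ztop 0.144 topmean [ 0.6121 -0.1209  0.1423] ext [0.142 0.127 0.148]
scene blue [318. 241.] 163 med [ 0.601 -0.023  0.142] ztop 0.144 topmean [ 0.5987 -0.0235  0.1423] ext [0.147 0.106 0.148]
scene blue [342. 249.] 169 med [0.594 0.026 0.142] ztop 0.144 topmean [0.5923 0.026  0.1425] ext [0.147 0.094 0.147]
scene blue [489. 254.] 166 med [0.392 0.261 0.074] ztop 0.077 topmean [0.3896 0.2621 0.0752] ext [0.106 0.035 0.081]
scene blue [631. 303.] 1685 med [0.32  0.54  0.032] ztop 0.037 topmean [0.3051 0.5397 0.0354] ext [0.283 0.068 0.043]
scene blue [303. 265.] 153 med [ 0.668 -0.013  0.142] ztop 0.144 topmean [ 0.6654 -0.0143  0.1423] ext [0.024 0.025 0.018]
scene yell
[... 5334 characters left out ...]
.596 -0.042  0.098] ztop 0.103 topmean [ 0.5943 -0.0422  0.1001] ext [0.023 0.01  0.013]
side white [501. 242.] 224 med [ 0.865 -0.356  0.172] ztop 0.182 topmean [ 0.869  -0.3366  0.1803] ext [0.032 0.054 0.046]
side white [353. 249.] 30 med [ 0.608 -0.14   0.096] ztop 0.102 topmean [ 0.6072 -0.1405  0.1001] ext [0.02  0.009 0.015]
side white [491. 271.] 74 med [ 0.868 -0.345  0.065] ztop 0.099 topmean [ 0.8684 -0.3447  0.0967] ext [0.016 0.007 0.069]
side white [287. 300.] 129 med [ 0.416 -0.163  0.045] ztop 0.055 topmean [ 0.4138 -0.161   0.052 ] ext [0.042 0.023 0.025]
side white [308. 333.] 53 med [ 0.41  -0.27   0.046] ztop 0.058 topmean [ 0.4051 -0.2681  0.0605] ext [0.016 0.012 0.034]
```

```bash
cat >> m.py <<'E'
def go(x,y,z,yaw):
    o,p,r=pose(); t=R.from_euler('xyz',[180,0,yaw],degrees=True).as_matrix()
    s=r.T@(np.array([x,y,z])-p); w=R.from_matrix(r.T@t).as_rotvec()
    print('shift',s.round(4),'rot',w.round(4),'rows',round(max(np.linalg.norm(s)/.0417,np.linalg.norm(w)/.125),1))
def caps(zt=.075,lo=100,hi=125,name=None):
    "cap discs in the wrist view: top-face centroid by depth, cast on plane zt"
    rgb,d,K,T=cam('wrist'); P=cloud(d,K,T); h=cv2.cvtColor(rgb,cv2.COLOR_RGB2HSV).astype(int)
    if name: save(name,rgb)
    m=(h[...,0]>lo)&(h[...,0]<hi)&(h[...,1]>130)&(h[...,2]>60)&(abs(P[...,2]-zt)<.006)
    for b,s,c in blobs(m,60):
        q=ray(*cv2.minEnclosingCircle(np.argwhere(b)[:,::-1].astype(np.int32))[0],K,T,zt)
        print(c.round(0),s[4],'circ',q.round(4),'cen',ray(*c,K,T,zt).round(4),'z',np.median(P[b][:,2]).round(4),'ext',np.ptp(P[b],axis=0).round(3))
E
python3 -c "
from m import *
go(.389,.259,.2,98)"
```

```text
shift [-0.3024 -0.1934  0.031 ] rot [-9.0000e-04  6.0000e-04  1.1514e+00] rows 9.2
```

```bash
python3 -m inch '[[-0.3024,-0.1934,0.031,0,0,1.1514,0],[-0.3024,-0.1934,0.031,0,0,1.1514,0],[-0.3024,-0.1934,0.031,0,0,1.1514,0],[-0.3024,-0.1934,0.031,0,0,1.1514,0],[-0.3024,-0.1934,0.031,0,0,1.1514,0],[-0.3024,-0.1934,0.031,0,0,1.1514,0],[-0.3024,-0.1934,0.031,0,0,1.1514,0],[-0.3024,-0.1934,0.031,0,0,1.1514,0],[-0.3024,-0.1934,0.031,0,0,1.1514,0],[-0.3024,-0.1934,0.031,0,0,1.1514,0],[-0.3024,-0.1934,0.031,0,0,1.1514,0],[-0.3024,-0.1934,0.031,0,0,1.1514,0]]' 40
python3 -c "
from m import *
print(telemetry.get_obs()['q'],telemetry.get_obs()['qd']);caps(name='w1');go(.389,.259,.2,98)"
```

```text
time: 1.15
ee_pos: [0.3891, 0.2591, 0.2001]
tcp_rot: [-180.0, 0.0, 98.0]
wrist_force: [1.0, 0.0, -0.8]
opening: 0.0852
[ 3.36509228e+01 -6.80988292e+00 -5.01759554e+00  9.18137456e+01
  1.01257029e-02  1.15608358e+02] [ 1.47004617 -0.11706958  0.07551206  0.03013066 -0.05738523 -0.48844414]
[319. 217.] 86 circ [0.389  0.2643 0.075 ] cen [0.3878 0.2696 0.075 ] z 0.075 ext [0.023 0.01  0.008]
shift [-0.0005  0.0001  0.0003] rot [-0.0002 -0.0001  0.0019] rows 0.0
```

View pics/w1.png

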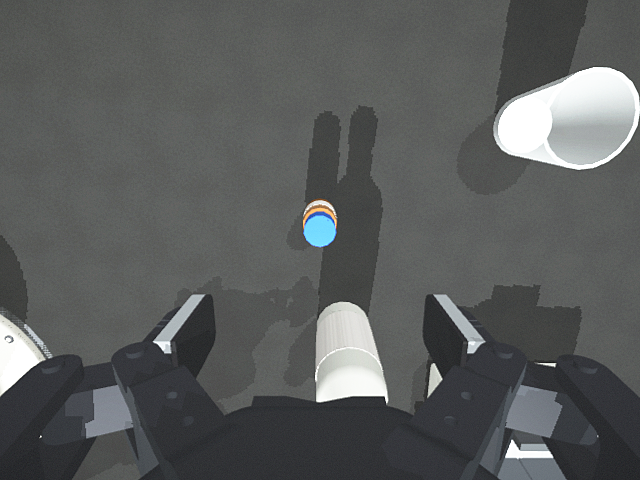

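The wrist view shows the spare's light-blue cap top at (319,231). It is lighter than my mask allows, so I'll widen the mask.

```bash
sed -i 's/lo=100,hi=125/lo=85,hi=125/; s/>130)&(h\[...,2\]>60/>80)\&(h[...,2]>60/' m.py
python3 -c "
from m import *
caps()"
```

```text
[319. 230.] 827 circ [0.3893 0.26   0.075 ] cen [0.3894 0.26   0.075 ] z 0.0765 ext [0.025 0.026 0.009]
```

```bash
python3 -m inch '[[0.001,0,0.08,0,0,0,0.2],[0.001,0,0.12,0,0,0,0.4],[0.001,0,0.149,0,0,0,0.5],[0.001,0,0.149,0,0,0,0.5],[0.001,0,0.149,0,0,0,0.5],[0.001,0,0.149,0,0,0,1],[0.001,0,0.149,0,0,0,1],[0.001,0,0.149,0,0,0,1],[0.001,0,0.149,0,0,0,1],[0.001,0,0.149,0,0,0,1]]' 40; python3 -m inch '[[0,0,0,0,0,0,1],[0,0,0,0,0,0,1],[0,0,-0.01,0,0,0,1],[0,0,-0.02,0,0,0,1]]'
python3 - <<'E'
from m import *
rgb,*_=cam('wrist'); save('w2',rgb)
E
```

```text
time: 2.08
ee_pos: [0.3897, 0.2608, 0.0527]
tcp_rot: [179.9, -0.1, 98.0]
wrist_force: [0.5, 0.5, 0.9]
opening: 0.0246
time: 2.42
ee_pos: [0.3887, 0.26, 0.0718]
tcp_rot: [-180.0, 0.0, 98.0]
wrist_force: [0.7, 0.3, -1.3]
opening: 0.0247
```

View pics/w2.png

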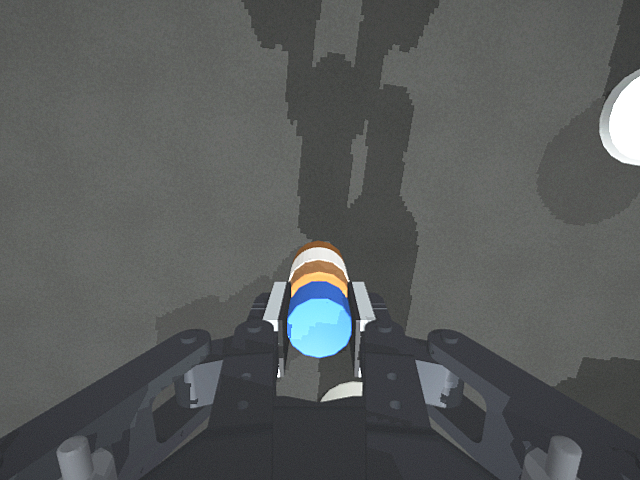

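The bottle is held upright by its cap, cap top at (319,325). I'll lift it over the wash bottle and go over the pockets.

```bash
python3 -m inch '[[0,0,-0.04,0,0,0,1],[0,0,-0.08,0,0,0,1],[0,0,-0.12,0,0,0,1],[0,0,-0.16,0,0,0,1],[-0.02,0.01,-0.2,0,0,0,1],[-0.04,0.02,-0.215,0,0,0,1],[-0.08,0.04,-0.215,0,0,0,1],[-0.12,0.06,-0.215,0,0,0,1],[-0.337,0.171,-0.215,0,0,0,1],[-0.337,0.171,-0.215,0,0,0,1],[-0.337,0.171,-0.215,0,0,0,1],[-0.337,0.171,-0.215,0,0,0,1]]'; python3 -c "
from m import *
go(.605,-.05,.28,98)"
```

```text
time: 3.47
ee_pos: [0.5582, 0.0163, 0.287]
tcp_rot: [179.9, 0.0, 98.0]
wrist_force: [-0.2, 1.3, -0.0]
opening: 0.0246
shift [-0.0722  0.0371  0.007 ] rot [ 0.001   0.     -0.0001] rows 2.0
```

```bash
python3 -m inch '[[-0.04,0.02,0.004,0,0,0,1],[-0.072,0.037,0.007,0,0,0,1],[-0.072,0.037,0.007,0,0,0,1],[-0.072,0.037,0.007,0,0,0,1]]'
python3 - <<'E'
from m import *
print(pose()[1]);caps(.142,name='w3')
rgb,d,K,T=cam('wrist'); np.savez('w3',rgb=rgb,d=d,K=K,T=T)
E
```

```text
time: 3.8
ee_pos: [0.6046, -0.0497, 0.278]
tcp_rot: [-179.9, -0.0, 97.8]
wrist_force: [-0.2, -0.5, -0.6]
opening: 0.0245
[ 0.60464303 -0.0496618   0.27803807]
[316. 134.] 891 circ [0.5924 0.0229 0.142 ] cen [0.5921 0.0226 0.142 ] z 0.1436 ext [0.025 0.025 0.005]
[315. 199.] 798 circ [ 0.5986 -0.0267  0.142 ] cen [ 0.5986 -0.0267  0.142 ] z 0.1436 ext [0.025 0.025 0.01 ]
[398. 198.] 837 circ [ 0.6639 -0.017   0.142 ] cen [ 0.664  -0.0173  0.142 ] z 0.1436 ext [0.026 0.026 0.01 ]
```

View pics/w3.png

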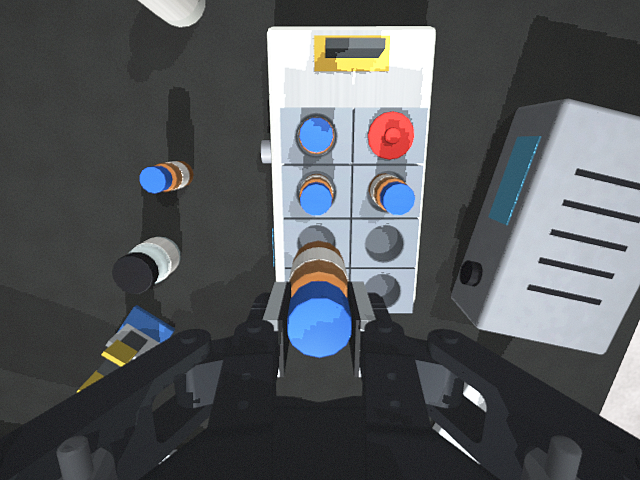

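The view shows three capped pockets, the stopper at (391,134) and open pockets at (317,243), (384,243) and (382,290). I'll fit the visible pocket mouths and the tab.

Run:
```python
from m import *
z=np.load('w3.npz'); rgb,d,K,T=[z[k] for k in ('rgb','d','K','T')]
P=cloud(d,K,T); Z=P[...,2]
top=(abs(Z-.095)<.008); print('block z',np.median(Z[top]))
zb=np.median(Z[top])
for (u,v) in [(384,243),(382,290)]:
    m=(Z<zb-.004)&(d>0); l=cv2.connectedComponents(m.astype(np.uint8),connectivity=4)[1]; b=l==l[v,u]
    c,r=cv2.minEnclosingCircle(np.argwhere(b)[:,::-1].astype(np.int32)); q=ray(*c,K,T,.095); q2=ray(c[0]+r,c[1],K,T,.095)
    print('hole',b.sum(),c,'->',q.round(4),'rad',np.linalg.norm(q-q2).round(4), 'floor z',np.percentile(Z[b],[5,30,50]).round(4))
# tab top
m=(Z>.088)&(Z<.106)&(P[...,1]>.07)&(P[...,1]<.13)&(P[...,0]>.56)&(P[...,0]<.67)
for b,s,c in blobs(m,30):
    r=cv2.minAreaRect(np.argwhere(b)[:,::-1].astype(np.int32)); print('tab',s,ray(*r[0],K,T,.097).round(4),np.median(Z[b]),[ray(*p,K,T,.097)[:2].round(4).tolist() for p in cv2.boxPoints(r)])
# caps fit: shaker frame from caps
L=np.array([[-33,75],[-33,25],[33,25]])/1e3; W=np.array([[.5924,.0229],[.5986,-.0267],[.6639,-.017]])
a=L-L.mean(0);b=W-W.mean(0);th=np.arctan2((a[:,0]*b[:,1]-a[:,1]*b[:,0]).sum(),(a*b).sum());Rm=np.array([[np.cos(th),-np.sin(th)],[np.sin(th),np.cos(th)]])
o=W.mean(0)-Rm@L.mean(0); print('yaw',np.degrees(th),'o',o)
for p in [(-33,-25),(33,-25),(33,-75),(0,149)]: print(p,(o+Rm@np.array(p)/1e3).round(4))
```

```text
block z 0.09590094463194715
hole 1017 (382.9939880371094, 242.7530059814453) -> [ 0.6698 -0.0664  0.095 ] rad 0.0183 floor z [0.0675 0.0685 0.069 ]
hole 661 (381.5, 289.2368469238281) -> [ 0.6774 -0.1148  0.095 ] rad 0.0172 floor z [0.0675 0.0683 0.0688]
tab [325  40  61  14 795] [0.6143 0.0993 0.097 ] 0.09850699238543037 [[0.5886, 0.1007], [0.6383, 0.1076], [0.6401, 0.0979], [0.59, 0.091]]
yaw 7.974886949224273 o [ 0.63497441 -0.04667091]
(-33, -25) [ 0.6058 -0.076 ]
(33, -25) [ 0.6711 -0.0669]
(33, -75) [ 0.6781 -0.1164]
(0, 149) [0.6143 0.1009]
```

```bash
python3 -c "
from m import *
go(.6053,-.0757,.14,98);go(.6053,-.0757,.1195,98)"
```

```text
shift [-0.028  -0.0025  0.1397] rot [ 0.0001 -0.0002 -0.0003] rows 3.4
shift [-0.028  -0.0025  0.1602] rot [ 0.0001 -0.0002 -0.0003] rows 3.9
```

```bash
python3 -m inch '[[-0.028,-0.0025,0.03,0,0,0,1],[-0.028,-0.0025,0.07,0,0,0,1],[-0.028,-0.0025,0.1,0,0,0,1],[-0.028,-0.0025,0.12,0,0,0,1],[-0.028,-0.0025,0.13,0,0,0,1],[-0.028,-0.0025,0.14,0,0,0,1],[-0.028,-0.0025,0.15,0,0,0,1],[-0.028,-0.0025,0.156,0,0,0,1],[-0.028,-0.0025,0.159,0,0,0,1],[-0.028,-0.0025,0.160,0,0,0,1],[-0.028,-0.0025,0.160,0,0,0,1]]'; python3 -c "
from m import *
go(.438,-.041,.2,98)"
```

```text
time: 4.82
ee_pos: [0.6058, -0.0759, 0.1199]
tcp_rot: [180.0, 0.0, 98.0]
wrist_force: [0.1, -0.3, 0.1]
opening: 0.0246
shift [ 0.0579 -0.1612 -0.0802] rot [0.0008 0.0002 0.    ] rows 4.5
```

```bash
python3 -m inch '[[0,0,0.0015,0,0,0,1],[0,0,0.002,0,0,0,1]]'; python3 -m inch '[[0,0,0,0,0,0,0.5],[0,0,0,0,0,0,0.5],[0,0,0,0,0,0,0.5],[0,0,-0.02,0,0,0,0.5],[0,0,-0.06,0,0,0,0.5],[0,0,-0.09,0,0,0,0.5],[0.02,-0.04,-0.09,0,0,0,0.3],[0.058,-0.161,-0.082,0,0,0,0.3],[0.058,-0.161,-0.082,0,0,0,0],[0.058,-0.161,-0.082,0,0,0,0],[0.058,-0.161,-0.082,0,0,0,0],[0.058,-0.161,-0.082,0,0,0,0]]';  python3 -c "
from m import *
print(pose()[1]);caps();caps(.142);go(.438,-.041,.2,98)"
```

```text
time: 4.98
ee_pos: [0.6061, -0.0761, 0.1196]
tcp_rot: [179.8, 0.1, 98.0]
wrist_force: [-4.0, 0.1, 13.3]
opening: 0.0247
time: 5.98
ee_pos: [0.4364, -0.0406, 0.2]
tcp_rot: [179.9, 0.0, 98.0]
wrist_force: [1.7, -0.5, 0.4]
opening: 0.0854
[ 0.43639477 -0.04056988  0.20000568]
[320. 229.] 834 circ [ 0.4377 -0.0393  0.075 ] cen [ 0.4378 -0.0393  0.075 ] z 0.0765 ext [0.025 0.025 0.009]
[595. 188.] 1913 circ [0.5904 0.0226 0.142 ] cen [0.5904 0.0226 0.142 ] z 0.1435 ext [0.026 0.025 0.01 ]
[577. 269.] 1616 circ [ 0.5964 -0.0257  0.142 ] cen [ 0.5969 -0.0265  0.142 ] z 0.1435 ext [0.026 0.025 0.01 ]
[562. 340.] 1254 circ [ 0.6037 -0.0761  0.142 ] cen [ 0.6032 -0.0753  0.142 ] z 0.1433 ext [0.026 0.025 0.009]
shift [ 0.     -0.0008 -0.0002] rot [ 0.0017  0.0004 -0.    ] rows 0.0
```

```bash
python3 -m inch '[[0.001,0.0005,0.08,0,0,0,0.2],[0.001,0.0005,0.12,0,0,0,0.4],[0.001,0.0005,0.1485,0,0,0,0.5],[0.001,0.0005,0.1485,0,0,0,0.5],[0.001,0.0005,0.1485,0,0,0,0.5],[0.001,0.0005,0.1485,0,0,0,1],[0.001,0.0005,0.1485,0,0,0,1],[0.001,0.0005,0.1485,0,0,0,1],[0.001,0.0005,0.1485,0,0,0,1],[0.001,0.0005,0.1485,0,0,0,1],[0.001,0.0005,0.1485,0,0,0,1],[0.001,0.0005,0.1485,0,0,0,1]]' 40; python3 -m inch '[[0,0,-0.02,0,0,0,1],[0,0,-0.06,0,0,0,1],[0,0,-0.1,0,0,0,1],[0,0,-0.14,0,0,0,1],[0,0,-0.18,0,0,0,1],[-0.01,0.04,-0.185,0,0,0,1],[-0.059,0.226,-0.185,0,0,0,1],[-0.059,0.226,-0.185,0,0,0,1],[-0.059,0.226,-0.185,0,0,0,1],[-0.059,0.226,-0.185,0,0,0,1],[-0.059,0.226,-0.185,0,0,0,1],[-0.059,0.226,-0.185,0,0,0,1]]'
python3 -c "
from m import *
go(.6705,-.0667,.1195,98)"
```

```text
time: 7.08
ee_pos: [0.4391, -0.0398, 0.0519]
tcp_rot: [179.9, 0.0, 98.0]
wrist_force: [0.9, -0.8, 5.9]
opening: 0.0244
time: 8.08
ee_pos: [0.6739, -0.0672, 0.2309]
tcp_rot: [-179.7, -0.1, 98.0]
wrist_force: [1.5, -0.2, -2.1]
opening: 0.0247
shift [ 0.0009 -0.0028  0.1114] rot [-0.0045 -0.001  -0.0001] rows 2.7
```

```bash
python3 -m inch '[[0,-0.001,0.03,0,0,0,1],[0,-0.001,0.06,0,0,0,1],[0,-0.001,0.06,0,0,0,1],[0,-0.001,0.06,0,0,0,1]]'
python3 -c "
from m import *
caps(.142);go(.6705,-.0667,.1195,98)"
```

```text
time: 8.42
ee_pos: [0.668, -0.0668, 0.1746]
tcp_rot: [-179.8, -0.1, 98.0]
wrist_force: [-0.3, 0.6, 0.6]
opening: 0.0248
[185.  72.] 2828 circ [0.5929 0.0225 0.142 ] cen [0.5927 0.0224 0.142 ] z 0.1436 ext [0.026 0.026 0.01 ]
[194. 180.] 2216 circ [ 0.5995 -0.0259  0.142 ] cen [ 0.5992 -0.0268  0.142 ] z 0.1435 ext [0.026 0.026 0.01 ]
[326. 180.] 2050 circ [ 0.6645 -0.0177  0.142 ] cen [ 0.6646 -0.0177  0.142 ] z 0.1436 ext [0.025 0.026 0.006]
[203. 274.] 1860 circ [ 0.6063 -0.0762  0.142 ] cen [ 0.6064 -0.0768  0.142 ] z 0.1434 ext [0.026 0.026 0.01 ]
[216. 334.] 138 circ [ 0.6154 -0.1111  0.142 ] cen [ 0.6153 -0.112   0.142 ] z 0.1394 ext [0.012 0.004 0.008]
shift [-0.      0.0016  0.0575] rot [-0.      0.0001 -0.    ] rows 1.4
```

```bash
python3 -m inch '[[0,0.0018,0.01,0,0,0,1],[0,0.0018,0.02,0,0,0,1],[0,0.0018,0.03,0,0,0,1],[0,0.0018,0.04,0,0,0,1],[0,0.0018,0.05,0,0,0,1],[0,0.0018,0.055,0,0,0,1],[0,0.0018,0.057,0,0,0,1],[0,0.0018,0.058,0,0,0,1],[0,0.0018,0.058,0,0,0,1]]'
```

```text
time: 9.22
ee_pos: [0.6709, -0.0666, 0.1189]
tcp_rot: [180.0, 0.0, 98.0]
wrist_force: [-4.3, 0.3, 7.8]
opening: 0.0244
```

```bash
python3 -c "
from m import *
go(.5445,-.3465,.2,98)"
```

```text
shift [-0.2596 -0.164  -0.0812] rot [ 0.0006  0.0001 -0.    ] rows 7.6
```

On the floor, with 8 N contact. Release, lift and go to spare 3.

```bash
python3 -m inch '[[0,0,0,0,0,0,0.5],[0,0,0,0,0,0,0.5],[0,0,0,0,0,0,0.5],[0,0,-0.02,0,0,0,0.5],[0,0,-0.06,0,0,0,0.5],[0,0,-0.09,0,0,0,0.5],[-0.03,-0.02,-0.1,0,0,0,0.3],[-0.26,-0.164,-0.082,0,0,0,0.2],[-0.26,-0.164,-0.082,0,0,0,0.2],[-0.26,-0.164,-0.082,0,0,0,0],[-0.26,-0.164,-0.082,0,0,0,0],[-0.26,-0.164,-0.082,0,0,0,0]]'; python3 -m inch '[[0,0,0,0,0,0,0],[0,0,0,0,0,0,0]]'
python3 -c "
from m import *
caps(name='w4');caps(.142);go(.5445,-.3465,.2,98)"
```

```text
time: 10.22
ee_pos: [0.5697, -0.2905, 0.2037]
tcp_rot: [180.0, 0.0, 98.0]
wrist_force: [1.0, 0.2, -0.6]
opening: 0.0855
time: 10.38
ee_pos: [0.5696, -0.2911, 0.2035]
tcp_rot: [-180.0, -0.0, 97.8]
wrist_force: [0.5, 0.5, 0.4]
opening: 0.0852
[281. 288.] 749 circ [ 0.5448 -0.3454  0.075 ] cen [ 0.5449 -0.3457  0.075 ] z 0.0764 ext [0.025 0.026 0.009]
shift [-0.0535 -0.0342  0.0038] rot [ 0.     -0.0003 -0.0003] rows 1.5
```

View pics/w4.png

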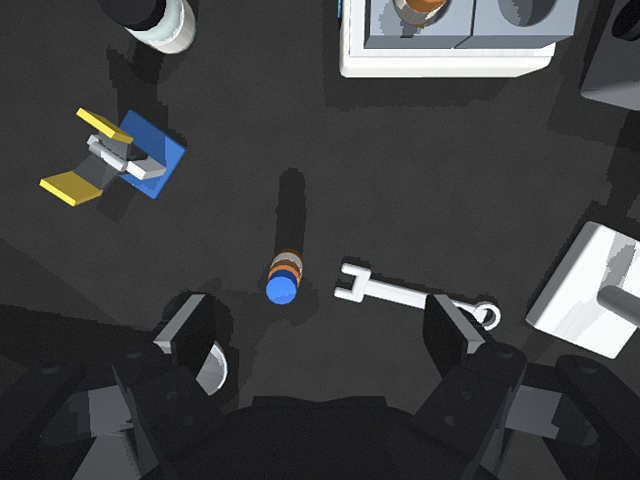

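The third spare's cap is at (282,289). The wrench end is about 50 mm away and flat, so it is clear of the fingers.

```bash
python3 -m inch '[[-0.03,-0.02,0,0,0,0,0.4],[-0.0504,-0.032,0.02,0,0,0,0.5],[-0.0504,-0.032,0.06,0,0,0,0.5],[-0.0504,-0.032,0.1,0,0,0,0.5],[-0.0504,-0.032,0.14,0,0,0,0.5],[-0.0504,-0.032,0.152,0,0,0,0.5],[-0.0504,-0.032,0.152,0,0,0,0.5],[-0.0504,-0.032,0.152,0,0,0,0.5],[-0.0504,-0.032,0.152,0,0,0,1],[-0.0504,-0.032,0.152,0,0,0,1],[-0.0504,-0.032,0.152,0,0,0,1],[-0.0504,-0.032,0.152,0,0,0,1]]' 40; python3 -m inch '[[0,0,0,0,0,0,1],[0,0,0,0,0,0,1],[0,0,0,0,0,0,1],[0,0,-0.02,0,0,0,1],[0,0,-0.06,0,0,0,1],[0,0,-0.1,0,0,0,1],[0,0,-0.14,0,0,0,1],[0,0,-0.165,0,0,0,1],[0,0,-0.165,0,0,0,1],[0,0,-0.165,0,0,0,1]]'
python3 -c "
from m import *
go(.6778,-.1163,.21,98)"
```

```text
time: 11.48
ee_pos: [0.5476, -0.3441, 0.0553]
tcp_rot: [179.8, 0.2, 98.0]
wrist_force: [0.1, 0.7, 6.8]
opening: 0.0247
time: 12.32
ee_pos: [0.547, -0.3439, 0.2205]
tcp_rot: [179.8, 0.2, 98.0]
wrist_force: [0.4, 0.7, -0.8]
opening: 0.0243
shift [0.2072 0.1611 0.0104] rot [ 0.0043  0.0036 -0.0001] rows 6.3
```

```bash
python3 -m inch '[[0.207,0.161,0.01,0,0,0,1],[0.207,0.161,0.01,0,0,0,1],[0.207,0.161,0.01,0,0,0,1],[0.207,0.161,0.01,0,0,0,1],[0.207,0.161,0.01,0,0,0,1],[0.207,0.161,0.01,0,0,0,1],[0.207,0.161,0.01,0,0,0,1],[0.207,0.161,0.01,0,0,0,1],[0.207,0.161,0.01,0,0,0,1],[0.207,0.161,0.01,0,0,0,1],[0.207,0.161,0.01,0,0,0,1]]'
python3 - <<'E'
from m import *
print(pose()[1]);caps(.142)
rgb,d,K,T=cam('wrist'); P=cloud(d,K,T)
go(.6778,-.1163,.122,98); print(telemetry.get_obs()['qd'].round(1))
E
```

```text
time: 13.23
ee_pos: [0.6761, -0.1174, 0.2071]
tcp_rot: [-180.0, 0.0, 97.9]
wrist_force: [0.2, 0.3, -1.4]
opening: 0.0243
[ 0.67614669 -0.11740374  0.20706962]
[200.   3.] 188 circ [0.5955 0.0112 0.142 ] cen [0.5957 0.0101 0.142 ] z 0.1404 ext [0.015 0.005 0.01 ]
[203.  81.] 1977 circ [ 0.5996 -0.0269  0.142 ] cen [ 0.5992 -0.0272  0.142 ] z 0.1436 ext [0.026 0.025 0.01 ]
[323.  80.] 1858 circ [ 0.6642 -0.0177  0.142 ] cen [ 0.6646 -0.0177  0.142 ] z 0.1437 ext [0.025 0.026 0.01 ]
[322. 170.] 1476 circ [ 0.6711 -0.0663  0.142 ] cen [ 0.6712 -0.0664  0.142 ] z 0.1437 ext [0.025 0.025 0.004]
[211. 174.] 1596 circ [ 0.6063 -0.0776  0.142 ] cen [ 0.6063 -0.0774  0.142 ] z 0.1435 ext [0.026 0.025 0.01 ]
[216. 251.] 1393 circ [ 0.6121 -0.124   0.142 ] cen [ 0.6122 -0.1245  0.142 ] z 0.1434 ext [0.025 0.026 0.01 ]
shift [0.0008 0.0017 0.0853] rot [ 0.0002  0.0002 -0.0019] rows 2.0
[0.1 0.1 0.2 0.  0.1 0.1]
```

```bash
python3 -m inch '[[0.0008,0.0015,0.02,0,0,0,1],[0.0008,0.0015,0.04,0,0,0,1],[0.0008,0.0015,0.05,0,0,0,1],[0.0008,0.0015,0.06,0,0,0,1],[0.0008,0.0015,0.07,0,0,0,1],[0.0008,0.0015,0.078,0,0,0,1],[0.0008,0.0015,0.083,0,0,0,1],[0.0008,0.0015,0.085,0,0,0,1],[0.0008,0.0015,0.085,0,0,0,1]]'
```

```text
time: 14.08
ee_pos: [0.6782, -0.115, 0.1227]
tcp_rot: [180.0, 0.0, 98.0]
wrist_force: [0.2, -0.5, -0.2]
opening: 0.0243
```

```bash
python3 -m inch '[[0,0,0.0015,0,0,0,1],[0,0,0.002,0,0,0,1],[0,0,0.002,0,0,0,1]]'
```

```text
time: 14.33
ee_pos: [0.6785, -0.1151, 0.1224]
tcp_rot: [179.9, 0.1, 98.0]
wrist_force: [-4.0, 0.8, 10.5]
opening: 0.0245
```

```bash
python3 -m inch '[[0,0,0,0,0,0,0.5],[0,0,0,0,0,0,0.5],[0,0,0,0,0,0,0.5],[0,0,-0.02,0,0,0,0.5],[0,0,-0.06,0,0,0,0.5],[0,0,-0.1,0,0,0,0.5],[0,0,-0.12,0,0,0,0.5],[0,0,-0.12,0,0,0,0.5]]'; python3 -c "
from m import *
go(.3945,-.2565,.24,150)"
```

```text
time: 15.0
ee_pos: [0.6793, -0.1151, 0.2461]
tcp_rot: [179.6, 0.1, 98.0]
wrist_force: [-0.5, -0.1, 0.6]
opening: 0.0425
shift [-0.1004 -0.3017  0.004 ] rot [ 0.006   0.0057 -0.9076] rows 7.6
```

```bash
python3 -m inch '[[-0.1,-0.302,0.004,0,0,-0.9076,0],[-0.1,-0.302,0.004,0,0,-0.9076,0],[-0.1,-0.302,0.004,0,0,-0.9076,0],[-0.1,-0.302,0.004,0,0,-0.9076,0],[-0.1,-0.302,0.004,0,0,-0.9076,0],[-0.1,-0.302,0.004,0,0,-0.9076,0],[-0.1,-0.302,0.004,0,0,-0.9076,0],[-0.1,-0.302,0.004,0,0,-0.9076,0],[-0.1,-0.302,0.004,0,0,-0.9076,0],[-0.1,-0.302,0.004,0,0,-0.9076,0],[-0.1,-0.302,0.004,0,0,-0.9076,0],[-0.1,-0.302,0.004,0,0,-0.9076,0]]'
python3 - <<'E'
from m import *
print(pose()[0]['tcp_rot'])
rgb,d,K,T=cam('wrist'); save('w5',rgb); np.savez('w5',rgb=rgb,d=d,K=K,T=T)
P=cloud(d,K,T); h=cv2.cvtColor(rgb,cv2.COLOR_RGB2HSV).astype(int)
m=(h[...,0]>18)&(h[...,0]<34)&(h[...,1]>140)&(h[...,2]>60)&(d>0)
for b,s,c in blobs(m&(P[...,2]>.05),60):
    Q=P[b]; t=b&(P[...,2]>np.percentile(Q[:,2],97)-.004); r=cv2.minAreaRect(np.argwhere(t)[:,::-1].astype(np.int32))
    print(s,'z',Q[:,2].min().round(4),Q[:,2].max().round(4),'top',P[t].mean(0).round(4),'n',t.sum(),[ray(*p,K,T,.097)[:2].round(4).tolist() for p in cv2.boxPoints(r)])
E
```

```text
time: 16.0
ee_pos: [0.3937, -0.2556, 0.2356]
tcp_rot: [180.0, -0.0, 150.0]
wrist_force: [1.1, -0.5, 0.2]
opening: 0.0857
[ 1.79990050e+02 -2.84535609e-02  1.50017650e+02]
[279 209  15  36 254] z 0.0716 0.0991 top [ 0.3788 -0.2798  0.0961] n 50 [[0.3679, -0.2789], [0.3706, -0.2738], [0.3932, -0.2862], [0.3905, -0.2915]]
```

View pics/w5.png

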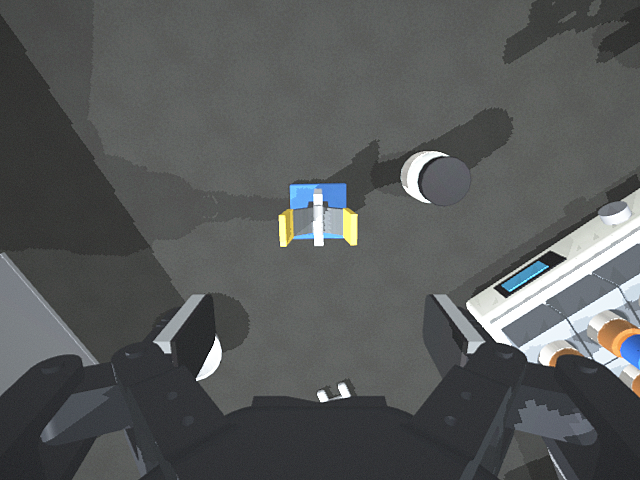

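The clamp is centred at (318,225) and squared to the jaws, with paddles at (285,227) and (350,227). I'll fit both paddles.

Run:
```python
from m import *
z=np.load('w5.npz'); rgb,d,K,T=[z[k] for k in ('rgb','d','K','T')]
P=cloud(d,K,T); h=cv2.cvtColor(rgb,cv2.COLOR_RGB2HSV).astype(int)
_,p,r=pose(); C=[]
for b,s,c in blobs((h[...,0]>18)&(h[...,0]<36)&(h[...,1]>60)&(h[...,2]>60)&(P[...,2]>.05),60):
    t=b&(P[...,2]>.091); Q=(P[t]-p)@r   # tool frame
    print(s,t.sum(),'tool top min/max',np.percentile(Q,3,axis=0).round(4),np.percentile(Q,97,axis=0).round(4)); C.append(P[t].mean(0))
    q=(P[b]-p)@r; print(' all',np.percentile(q,3,axis=0).round(4),np.percentile(q,97,axis=0).round(4))
C=np.array(C);print(C.round(4),C.mean(0),np.degrees(np.arctan2(*(C[1]-C[0])[:2])))
print(np.median(((C-p)@r),0))
```

```text
[279 209  15  36 438] 239 tool top min/max [-0.0123 -0.0332  0.1353] [ 0.0103 -0.0274  0.1434]
 all [-0.014  -0.0331  0.1355] [ 0.0104 -0.0243  0.1631]
[343 208  14  37 440] 272 tool top min/max [-0.0141  0.024   0.1354] [0.0113 0.0301 0.1437]
 all [-0.0139  0.0212  0.1355] [0.0114 0.0299 0.1618]
[[ 0.379  -0.2814  0.0999]
 [ 0.4077 -0.2326  0.0976]] [ 0.39338558 -0.25700863  0.09877274] 30.418647451307724
[-0.00046344 -0.00150663  0.13676948]
```

```bash
python3 -m inch '[[-0.001,-0.0015,0.04,0,0,0,0],[-0.001,-0.0015,0.08,0,0,0,0],[-0.001,-0.0015,0.12,0,0,0,0],[-0.001,-0.0015,0.15,0,0,0,0],[-0.001,-0.0015,0.165,0,0,0,0],[-0.001,-0.0015,0.1745,0,0,0,0],[-0.001,-0.0015,0.1745,0,0,0,0],[-0.001,-0.0015,0.1745,0,0,0,1],[-0.001,-0.0015,0.1745,0,0,0,1],[-0.001,-0.0015,0.1745,0,0,0,1],[-0.001,-0.0015,0.1745,0,0,0,1],[-0.001,-0.0015,0.1745,0,0,0,1]]' 30; python3 -m inch '[[0,0,0,0,0,0,1],[0,0,0,0,0,0,1],[0,0,0,0,0,0,1],[0,0,0,0,0,0,1],[0,0,0,0,0,0,1],[0,0,0,0,0,0,1]]'
python3 - <<'E'
from m import *
rgb,*_=cam('wrist'); save('w6',rgb[120:420,120:520]); print(pose()[1])
E
```

```text
time: 17.05
ee_pos: [0.3944, -0.2577, 0.063]
tcp_rot: [179.9, 0.2, 150.0]
wrist_force: [3.6, 4.3, 2.3]
opening: 0.0477
time: 17.55
ee_pos: [0.3943, -0.2577, 0.063]
tcp_rot: [179.9, 0.2, 150.0]
wrist_force: [2.4, 4.4, 2.7]
opening: 0.0477
[ 0.39434364 -0.25768101  0.06297889]
```

View pics/w6.png

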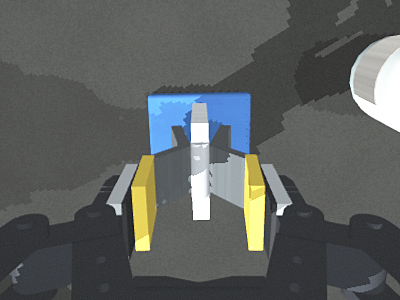

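The clamp is fully squeezed (47.7 mm opening) and sits centrally between the pads. Lifting.

```bash
python3 -m inch '[[0,0,-0.01,0,0,0,1],[0,0,-0.03,0,0,0,1],[0,0,-0.06,0,0,0,1],[0,0,-0.1,0,0,0,1],[0,0,-0.14,0,0,0,1],[0,0,-0.18,0,0,0,1],[0,0,-0.197,0,0,0,1],[0,0,-0.197,0,0,0,1],[0,0,-0.197,0,0,0,1]]';  python3 -c "
from m import *
go(.6143,.1003,.26,188)"
```

```text
time: 18.35
ee_pos: [0.3934, -0.2582, 0.2601]
tcp_rot: [-180.0, 0.2, 150.0]
wrist_force: [0.4, -0.3, -1.6]
opening: 0.0475
shift [-1.200e-02  4.209e-01 -1.000e-04] rot [-0.0015  0.0025 -0.6634] rows 10.1
```

```bash
python3 -m inch '[[-0.001,0.03,0,0,0,-0.06,1],[-0.003,0.07,0,0,0,-0.12,1],[-0.012,0.421,0,0,0,-0.6634,1],[-0.012,0.421,0,0,0,-0.6634,1],[-0.012,0.421,0,0,0,-0.6634,1],[-0.012,0.421,0,0,0,-0.6634,1],[-0.012,0.421,0,0,0,-0.6634,1],[-0.012,0.421,0,0,0,-0.6634,1],[-0.012,0.421,0,0,0,-0.6634,1],[-0.012,0.421,0,0,0,-0.6634,1],[-0.012,0.421,0,0,0,-0.6634,1],[-0.012,0.421,0,0,0,-0.6634,1]]';python3 -m inch '[[0,0,0,0,0,0,1],[0,0,0,0,0,0,1]]'
python3 - <<'E'
from m import *
print(pose()[1]);caps(.142)
rgb,d,K,T=cam('wrist'); save('w7',rgb); P=cloud(d,K,T); Z=P[...,2]
go(.6143,.1003,.2,188)
m=(Z>.088)&(Z<.106)&(P[...,1]>.07)&(P[...,1]<.13)&(P[...,0]>.56)&(P[...,0]<.67)
for b,s,c in blobs(m,30):
    r=cv2.minAreaRect(np.argwhere(b)[:,::-1].astype(np.int32)); print('tab',s,ray(*r[0],K,T,.097).round(4),np.median(Z[b]),[ray(*p,K,T,.097)[:2].round(4).tolist() for p in cv2.boxPoints(r)])
E
```

```text
time: 19.35
ee_pos: [0.6148, 0.1043, 0.2552]
tcp_rot: [180.0, -0.2, -171.8]
wrist_force: [0.3, -0.4, -1.3]
opening: 0.0479
time: 19.52
ee_pos: [0.6134, 0.1002, 0.2576]
tcp_rot: [-180.0, -0.1, -172.0]
wrist_force: [0.9, -0.6, 0.3]
opening: 0.048
[0.61340064 0.10023935 0.25758033]
[ 21. 191.] 1175 circ [ 0.611  -0.1237  0.142 ] cen [ 0.6111 -0.1237  0.142 ] z 0.1432 ext [0.026 0.027 0.009]
[ 85. 192.] 1114 circ [ 0.6044 -0.0762  0.142 ] cen [ 0.6052 -0.0766  0.142 ] z 0.1433 ext [0.025 0.027 0.01 ]
[153. 191.] 1055 circ [ 0.5974 -0.0262  0.142 ] cen [ 0.5981 -0.0265  0.142 ] z 0.1434 ext [0.026 0.026 0.01 ]
[220. 192.] 992 circ [0.5916 0.0226 0.142 ] cen [0.5917 0.0226 0.142 ] z 0.1435 ext [0.025 0.026 0.01 ]
[ 37. 271.] 991 circ [ 0.6746 -0.1165  0.142 ] cen [ 0.6745 -0.1166  0.142 ] z 0.1432 ext [0.026 0.026 0.01 ]
[103. 275.] 927 circ [ 0.669  -0.0648  0.142 ] cen [ 0.67   -0.0652  0.142 ] z 0.1433 ext [0.026 0.026 0.009]
[164. 275.] 896 circ [ 0.6635 -0.0169  0.142 ] cen [ 0.6635 -0.0171  0.142 ] z 0.1434 ext [0.026 0.025 0.01 ]
shift [-0.0009  0.0005  0.0585] rot [-0.0002 -0.0003 -0.0011] rows 1.4
tab [315 193  10  57 533] [0.6131 0.0999 0.097 ] 0.0987026233058475 [[0.6396, 0.0994], [0.5889, 0.0925], [0.5878, 0.1003], [0.6384, 0.1076]]
```

View pics/w7.png

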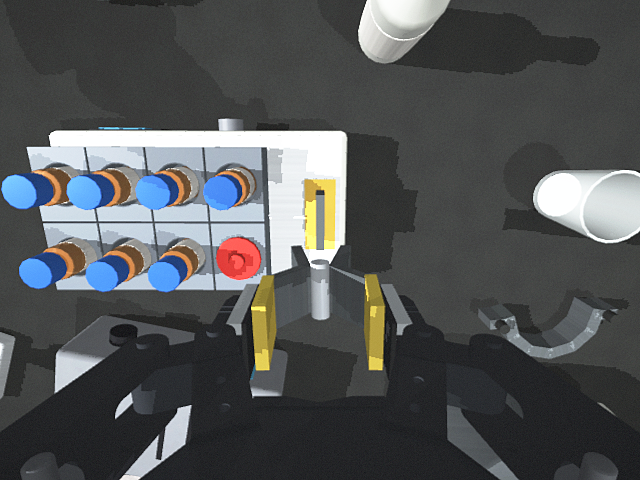

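All seven bottles stand in their pockets, with cap tops at 0.143 m. The open jaws line up with the tab at (321,215). Lowering onto it.

```bash
python3 -m inch '[[0,0,0.03,0,0,0,1],[0,0,0.06,0,0,0,1],[0,0,0.085,0,0,0,1],[0,0,0.1,0,0,0,1],[0,0,0.11,0,0,0,1],[0,0,0.12,0,0,0,1],[0,0,0.13,0,0,0,1],[0,0,0.138,0,0,0,1],[0,0,0.144,0,0,0,1],[0,0,0.1475,0,0,0,1],[0,0,0.1475,0,0,0,1],[0,0,0.1475,0,0,0,1]]'
```

```text
time: 20.62
ee_pos: [0.614, 0.1005, 0.1111]
tcp_rot: [-180.0, -0.0, -172.0]
wrist_force: [0.0, -1.8, -1.9]
opening: 0.0478
```

```bash
python3 -m inch '[[0,0,0,0,0,0,0.35],[0,0,0,0,0,0,0.25],[0,0,0,0,0,0,0.1],[0,0,0,0,0,0,0.1],[0,0,0,0,0,0,0.1],[0,0,0,0,0,0,0.1],[0,0,-0.01,0,0,0,0.1],[0,0,-0.04,0,0,0,0.1],[0,0,-0.08,0,0,0,0.1],[0,0,-0.12,0,0,0,0.1],[0,0,-0.14,0,0,0,0.1],[0,0,-0.14,0,0,0,0.1]]'
python3 - <<'E'
from m import *
caps(.142); rgb,d,K,T=cam('wrist'); P=cloud(d,K,T); h=cv2.cvtColor(rgb,cv2.COLOR_RGB2HSV).astype(int)
rgb2,*_=cam('scene'); save('f',np.hstack([rgb[100:400,150:500],cv2.resize(rgb2[180:360,220:430],(350,300))]))
C=[]
for b,s,c in blobs((h[...,0]>18)&(h[...,0]<36)&(h[...,1]>60)&(h[...,2]>60)&(P[...,2]>.1),60):
    t=P[b]; zt=np.percentile(t[:,2],98); q=t[t[:,2]>zt-.006]; C.append((q.max(0)+q.min(0))/2); print(s,'ztop',zt.round(4),C[-1].round(4))
C=np.array(C); print('clamp mid',C.mean(0).round(4),np.linalg.norm(C[0]-C[1]).round(4),telemetry.get_obs()['opening'])
E
```

```text
time: 21.62
ee_pos: [0.6151, 0.1011, 0.258]
tcp_rot: [180.0, 0.5, -172.0]
wrist_force: [0.6, 0.2, -0.2]
opening: 0.0766
[ 19. 186.] 1165 circ [ 0.6095 -0.1228  0.142 ] cen [ 0.6111 -0.1235  0.142 ] z 0.1432 ext [0.026 0.026 0.009]
[ 84. 187.] 1128 circ [ 0.6044 -0.0761  0.142 ] cen [ 0.6052 -0.0765  0.142 ] z 0.1433 ext [0.026 0.026 0.01 ]
[152. 187.] 1058 circ [ 0.5979 -0.0263  0.142 ] cen [ 0.598  -0.0265  0.142 ] z 0.1434 ext [0.026 0.026 0.01 ]
[219. 188.] 1002 circ [0.5915 0.0227 0.142 ] cen [0.5917 0.0227 0.142 ] z 0.1436 ext [0.026 0.026 0.01 ]
[ 36. 268.] 989 circ [ 0.6749 -0.1165  0.142 ] cen [ 0.6745 -0.1166  0.142 ] z 0.1432 ext [0.026 0.027 0.01 ]
[102. 271.] 935 circ [ 0.6694 -0.0653  0.142 ] cen [ 0.67   -0.0653  0.142 ] z 0.1433 ext [0.027 0.026 0.009]
[163. 271.] 899 circ [ 0.6626 -0.0171  0.142 ] cen [ 0.6634 -0.0171  0.142 ] z 0.1434 ext [0.026 0.025 0.009]
[276 211  16  41 559] ztop 0.1481 [0.5893 0.0788 0.2705]
[345 211  17  42 565] ztop 0.1478 [0.5857 0.1118 0.2704]
clamp mid [0.5875 0.0953 0.2704] 0.0331 0.07699803799992598
```

View pics/f.png

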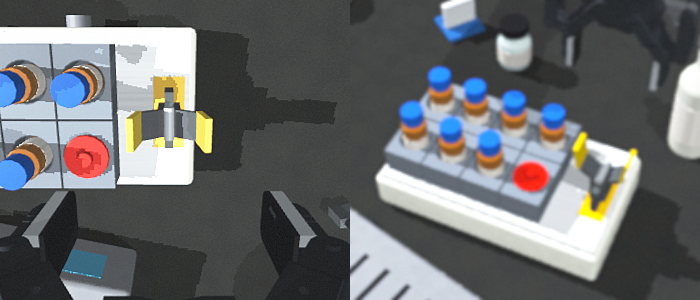

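The clamp is shut and square over the tab, and all bottles are in place. The paddle midpoint was corrupted by edge pixels, so I'll recheck it robustly before handing in.

Run:
```python
from m import *
rgb,d,K,T=cam('wrist'); P=cloud(d,K,T); h=cv2.cvtColor(rgb,cv2.COLOR_RGB2HSV).astype(int)
C=[]
for b,s,c in blobs((h[...,0]>18)&(h[...,0]<36)&(h[...,1]>60)&(h[...,2]>60)&(P[...,2]>.1)&(P[...,2]<.155),60):
    q=P[b&(P[...,2]>.142)]; C.append(q.mean(0)); print(len(q),C[-1].round(4))
C=np.array(C);mid=C.mean(0); a=np.radians(8); v=mid[:2]-[.6137,.1]
print('mid',mid.round(4),'in tab axes',(np.array([[np.cos(a),np.sin(a)],[-np.sin(a),np.cos(a)]])@v).round(4),'gap',np.linalg.norm(C[0]-C[1]).round(4))
```

```text
294 [0.6181 0.0715 0.146 ]
291 [0.6103 0.1285 0.1462]
mid [0.6142 0.1    0.1461] in tab axes [ 0.0005 -0.0001] gap 0.0576
```

```bash
python3 -c "
from m import *
print(order.job_done(),telemetry.get_obs()['time'])"
```

```text
the job is handed in; nothing more can be done
the job is handed in; nothing more can be done
```

I put the three spare bottles into the three empty pockets, then moved the spring clamp from its stand onto the shaker's tab, let go and handed the job in. It had taken about 22 s of the 72 s allowed.

**Last checks, from the wrist camera:**
- **Bottles:** all seven cap tops read 0.143 m, so every bottle is on its pocket floor. Their positions match the pocket centres to within about 3 mm, part of which is camera error.
- **Clamp:** it is shut and square on the tab, centred to within 1 mm. Its jaw tips are about 25 mm below the tab's top edge.
- **Robot:** the gripper is open and well above everything, touching nothing.

**What disagreed:**
- The first reading of the clamp's middle was wrong because stray edge pixels got into it. I repeated it with those removed, and the result above is from the second reading.
- The scene and side cameras differed by up to 6 mm in y, so I relied on the wrist camera for placing.
- I didn't measure the bystanders at the end, but no move or force reading suggested the arm had touched one.

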